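# Gauge the wider stirrer bush

### The job

Take the bore of the wider of the two white stirrer bushes with the telescoping bore gauge: lift the gauge from its black stand with its plungers still locked in, lower it slowly into that bush until it rests on the stop ring inside (never letting it drop, nor bearing on it with more than 15 N) and let go, press the raised end of its rocker so that the plungers spring out against the bore (give them two or three seconds), then press the other end, which now stands up, to lock them. Draw the gauge out and put it back upright, fully home in its stand and let go of, still locked at the bore's size. Never press the rocker with more than 25 N, and leave the flask, beaker and jar where they are.

Things in the scene. Friction and masses are not known exactly. Their poses are not given: they have to be found in the camera images.
- gauge_grip (a point): Centre of the upright gauge's dark steel handle, 24 (x) by 22 (y) by 44 mm high; z up. Grip its y faces from above, 20-25 N. Gauge: 145 mm high, 0.3-0.5 kg. Below this point: handle ends 22 mm, stem (14 mm round) to 56, round head (40 mm) 56 to 74, nose (16 mm round) to its tip at 96, tapered. Plungers leave the head along +x and -x, 65 mm below. Rocker above: 60 (x) by 14 mm, top 49 mm above.
- gauge_shoulder (a point): On the gauge's axis at the flat underside of its head (where the nose begins), 74 mm below gauge_grip. It rests on the bush's stop ring, or on the top of the stand.
- pad_release (a point): Middle of the top of the rocker's pad (18 by 14 mm) on the gauge's -x side, 21 mm from the pivot. It stands raised while locked; pressing it down 10 mm tips the rocker and releases the plungers. The rocker moves stiffly at 4 to 10 N, stays where it is left, and then meets a hard stop.
- pad_lock (a point): The same on the +x side: raised while the plungers are released; pressing it fully down, to the firm stop, locks the plungers where they are.
- rocker (a joint): Rocker angle: 0 (rad) is fully on its locked side, 0.5 fully on its released side; a brake grips the plungers fully only below 0.05.
- plunger (a joint): How far each plunger stands out of the head (the two move alike): 0 is flush with the 40 mm head, 0.009 is fully out; about 0.005 against the wide bore. A damped spring of about 1 N drives each slowly outwards when released (about 2 s to reach the bore); the rocker cannot draw them in again.
- wide_bush_rim (a point): The wider of two white plastic bushes, each an upright tube 68 mm outside on a fixed 84 mm square foot. This point is the centre of its rim, 80 mm above the bench. Bore: 50 mm across. In the bore is a flat metal stop ring with a central through hole, 18 mm across, for the gauge's nose; its top lies anywhere from 20 to 40 mm below the rim, is not measured, and must be found by feel.
- narrow_bush_rim (a point): The same point of the other bush, alike (stop ring too) but for its bore of 44 mm: not to be gauged.
- stand_seat (a point): Centre of the top of the gauge's fixed black square stand, 76 mm wide and 28 mm high, at the mouth of its hole, 18 mm across and 26 mm deep. The gauge starts here, nose in the hole, head on the top.
- flask: Conical glass flask, 82 mm across its foot and 120 mm high, origin at the centre of its underside; leave alone.
- beaker: Small glass beaker, 60 mm across and 75 mm high, origin at the centre of its underside; leave alone.
- jar: Amber glass jar, 56 mm across and 90 mm high, origin at the centre of its underside; leave alone.
There are look-alikes about, which are no part of the job. Of the things that look like the part that bears gauge_grip, the larger one is meant. What is shaped like the part that bears wide_bush_rim but blue is not meant.

How it is judged:
On the way, in this order (a step that is already met when the one before it is completed fails the run):
1. the gauge, let go, stands on the stop ring in the wide bush, plungers still in and locked (horizontal distance between gauge_shoulder and wide_bush_rim below 0.004 m and z of gauge_shoulder in the frame of wide_bush_rim below -0.017 m and contact force between gauge and wide_bush above 0.5 N and contact force between gauge and the fingers below 0.1 N and value of joint plunger below 0.002 m and value of joint rocker below 0.1 rad), for 0.2 s.
2. the rocker is tipped and the plungers have sprung out against the bore, the gauge still down in the bush (horizontal distance between gauge_shoulder and wide_bush_rim below 0.004 m and z of gauge_shoulder in the frame of wide_bush_rim below -0.017 m and value of joint plunger above 0.0035 m and value of joint rocker above 0.25 rad), for 0.2 s.
3. the rocker is pressed back and the plungers are locked at the bore's size, the gauge still down in the bush (horizontal distance between gauge_shoulder and wide_bush_rim below 0.004 m and z of gauge_shoulder in the frame of wide_bush_rim below -0.017 m and value of joint plunger between 0.0035 and 0.0065 m and value of joint rocker below 0.1 rad), for 0.2 s.
At the end, for the whole second after the job is handed in: The gauge stands in its stand, within 4 mm of the hole's centre, its head no more than 2 mm above the stand's top and its axis within 0.06 rad of upright; the rocker is on its locked side (under 0.1 rad) and the plungers stand out 3.5 to 6.5 mm, as locked in the wide bore (horizontal distance between gauge_shoulder and stand_seat below 0.004 m and z of gauge_shoulder in the frame of stand_seat below 0.002 m and angle between gauge_shoulder's own z axis and vertical below 0.06 rad and value of joint plunger between 0.0035 and 0.0065 m and value of joint rocker below 0.1 rad); the robot touches nothing.
It fails at once if while the plungers are in and the rocker is not being pressed, the gauge bears on a bush with more than 15 N (value of joint plunger below 0.002 m and contact force between rocker and the fingers below 0.1 N and (contact force between gauge and wide_bush above 15 N or contact force between gauge and narrow_bush above 15 N)).
It fails at once if the robot presses the rocker with more than 25 N (contact force between rocker and the fingers above 25 N or contact force between rocker and the arm above 25 N).
It fails at once if the gauge drops or is moved faster than 0.1 m/s inside the wide bush before its plungers are out (horizontal distance between gauge_shoulder and wide_bush_rim below 0.012 m and z of gauge_shoulder in the frame of wide_bush_rim below 0 m and value of joint plunger below 0.002 m and linear speed of gauge above 0.1 m/s).
It fails at once if the flask, beaker or jar is moved more than 20 mm (distance of any of flask, beaker, jar from where it was at the start of the episode above 0.02 m).
It also fails if it takes over 72 s, if anything falls off the work surface, if the arm or the gripper's body presses on something with over 40 N, if the wrist force passes 120 N, or if a joint passes its speed limit or range.

### The arm

A 6-joint arm with a two-finger parallel gripper is mounted at the origin on the work surface. World frame = base frame: x ahead of the robot, y to its left, z up, the work surface at z = 0. Lengths are in m, angles in rad, forces in N, time in s.
With the tool pointing down it reaches from about 0.25 to 0.725 m from the base axis. Payload 4 kg.
Tool frame: the origin (TCP) lies at the very end of the fingers, on their centre line; the grasp point (between the pads) lies 19 mm behind it; z points along the fingers, y is the line along which they close (so a half turn about z gives the same grasp; the last joint's range is limited). The gripper opens to 85 mm and grips with 20 to 120 N. Pads are 22 mm wide; open, the fingers measure 114 mm over their backs; the gripper's body (76 mm by 85 mm) begins 54 mm behind the grasp point. The pads swing forward as they close: fully open they stand 13 mm farther back than shut.
Start: joints at [1.317, 0.241, 0.005, 1.335, 0, 1.571], TCP at [0.126, 0.484, 0.231] pointing down, gripper open.
Joint ranges: [-2.72, 2.72], [-1.05, 1.87], [-1.09, 1.28], [-1.99, 2.15], [-1.42, 1.44], [-3.14, 3.14]. Speed limits (rad/s): [2.79, 2.79, 3.14, 3.14, 3.14, 3.14].

### API

Orientations are given as a unit quaternion [x, y, z, w].
In Python, from workcell import bot, vision, workorder, boxes_of gives the robot as it stands.
- The arm moves only by the tool send_rows, never from a script. Its argument "motion" is text: rows parted by semicolons, each of 5 numbers parted by spaces: the closure, from -1 (fully open) to 1 (shut), so that 0 is half open, then the shift along the tool's x, y, z in cm, then the turn about the tool's z in rad. In form: claw x y z twist; .... A call has 1 to 5 rows; each row is the pose to reach, as a shift and turn from the pose commanded when the call began, along the tool's axes at that moment; what a row does not reach only later rows make up. A row lasts 1/10 s, in which the tool goes at most 50 mm and 8.59 degrees, less where a joint would pass 70% of its speed; a pose out of reach is approached as far as the arm can. A call with a gripper value outside its range is refused whole. The fingers move at their own pace and stop on an object; the grip force is fixed at half the most. Time passes only in rows, so rows that repeat a pose let the fingers close. It gives the time, the measured TCP pose, the force, the opening and the grip force at its end, in the units of the state.
- bot.get_obs(): the state, without advancing time (a new reading comes with each control period).
- vision.camera(name): name is "scene" or "top"; returns the picture (480x640x3 uint8, red, green, blue); there is no depth.
- vision.camera_model(name): a dict with "fov_y" (degrees; the focal length in pixels is half the picture's height over the tangent of half this angle, whatever the lens; pixels are square), "cx", "cy" (the principal point, pixels), "world_from_camera" (4x4, takes a point from camera to world coordinates). Camera axes: x right, y down, z forward; pixel columns grow to the right and rows downward; lengths in m; the calibration is good to about 2 mm. A picture is of the moment at which its call begins. camera_model takes no time and is no camera call.
- workorder.job_done(): hands the job in; it is judged then, once.
Trained networks look in the newest picture that a camera, given by its name, has taken for a name from the list of things; names that differ only in an ending like _2 or _b are one class to them, and where a whole thing is asked for, a point or a joint stands for the part that bears it (a point fixed in the world has none). Each returns a list of dicts, best first, with "conf" (0 to 1); they miss things now and then, are a little off and sometimes report something else, mostly with a low value. They report only what shows in the picture. A call takes as long as a camera call. They do not tell look-alikes from the thing itself.
- boxes_of(camera, target): "rect" ([centre column, centre row, width, height] in pixels, round what is visible of it).
The state is a dict: "clock": time; "joint_pos": joint angles; "joint_vel": joint speeds; "tau": joint torques, N m; "eef_pos": TCP position; "tool_rot": TCP orientation; "ft_force": force on the tool from outside, world axes, zero at the start; "ft_torque": the same for the moment, N m; "grip_width": finger opening in m; "grasp_force": force on a finger pad.
Only numpy, scipy, OpenCV 4.12 (cv2) and the standard library are available. Lean on these libraries where they do the work, as an engineer would, in place of code of your own. Each camera call takes 0.05 s, during which the arm holds its last target. There are 200 camera calls.

## Working session

There is one attempt and no reset: what is moved stays moved. The work goes in short steps, Python scripts to look and compute and a tool call to move; the robot and the scene stay as the last step left them, time stands still between calls to the robot, and variables do not carry over. Pictures are saved under pics/ and viewed, at most 10 in all, crops included, and the job is handed in when it is done.

Besides the shell and the picture viewer there is one more tool, called after "Request:" as a command line: name --argument value ..., lists and objects as JSON in quotes. send_rows: Moves the arm, as the interface text tells. Its arguments: {"type":"object","properties":{"motion":{"type":"string"}},"required":["motion"]}

```bash
mkdir -p pics; ls
cat > h.py <<'E'
import numpy as np,cv2
from workcell import bot,vision,workorder,boxes_of
def ray(cam,u,v):
    m=vision.camera_model(cam);T=np.array(m["world_from_camera"]);f=240/np.tan(np.radians(m["fov_y"])/2)
    d=T[:3,:3]@np.array([(u-m["cx"])/f,(v-m["cy"])/f,1]);return T[:3,3],d/np.linalg.norm(d)
def at_z(cam,u,v,z):
    o,d=ray(cam,u,v);return o+d*(z-o[2])/d[2]
def proj(cam,p):
    m=vision.camera_model(cam);T=np.linalg.inv(np.array(m["world_from_camera"]));f=240/np.tan(np.radians(m["fov_y"])/2)
    q=T[:3,:3]@np.array(p)+T[:3,3];return np.array([m["cx"]+f*q[0]/q[2],m["cy"]+f*q[1]/q[2]])
def tri(a,b):
    (o1,d1),(o2,d2)=ray("scene",*a),ray("top",*b)
    t=np.linalg.lstsq(np.c_[d1,-d2],o2-o1,rcond=None)[0];p,q=o1+d1*t[0],o2+d2*t[1];return (p+q)/2,np.linalg.norm(p-q)
E
python3 - <<'E'
from h import *
for c in("scene","top"):
    cv2.imwrite(f"pics/{c}0.png",vision.camera(c)[:,:,::-1]); m=vision.camera_model(c);print(c,m["fov_y"],m["cx"],m["cy"],np.round(m["world_from_camera"],3).tolist())
    for n in("gauge_grip","wide_bush_rim","stand_seat","pad_release","pad_lock"):
        for r in boxes_of(c,n): print(c,n,round(r["conf"],2),np.round(r["rect"],1))
o=bot.get_obs();print({k:np.round(v,3).tolist() for k,v in o.items()})
E
```

```text
pics
scene 44.688076764063695 312.7948684904828 249.29889238032825 [[-0.023, 0.711, -0.703, 1.25], [1.0, 0.026, -0.006, 0.033], [0.015, -0.703, -0.711, 0.794], [0.0, 0.0, 0.0, 1.0]]
scene gauge_grip 0.9 [434.6 226.6  26.1  64.6]
scene gauge_grip 0.89 [487.5 254.7  31.2  42.9]
scene gauge_grip 0.32 [430.4 261.6  48.9  38. ]
scene wide_bush_rim 0.75 [295.  355.9  60.3  67.1]
scene wide_bush_rim 0.57 [273.4 282.5  51.3  63.7]
scene stand_seat 0.7 [429.8 261.7  47.   39.6]
scene stand_seat 0.36 [273.1 282.7  51.3  65.8]
scene pad_release 0.65 [441.1 210.2  14.   30.8]
scene pad_release 0.65 [490.5 239.3  15.3   6.2]
scene pad_lock 0.69 [491.1 239.6  22.2   4.9]
top 46.487331089587435 321.7081980953992 236.84609312992555 [[0.017, -0.991, 0.134, 0.452], [-1.0, -0.018, -0.003, 0.043], [0.006, -0.134, -0.991, 1.088], [0.0, 0.0, 0.0, 1.0]]
top gauge_grip 0.76 [159.4 273.4  26.2  15.5]
top gauge_grip 0.69 [213.  280.3  33.2  36.4]
top wide_bush_rim 0.81 [364.9 246.2  47.9  44.9]
top wide_bush_rim 0.71 [338.2 168.6  48.7  50.8]
top stand_seat 0.78 [216.8 286.2  41.1  38.3]
top pad_release 0.67 [155.2 271.5  18.3   4.7]
top pad_release 0.61 [204.6 283.2  11.9  30.6]
top pad_lock 0.82 [203.5 281.7  16.8  38.4]
top pad_lock 0.67 [156.7 269.3  26.5  13.2]
{'clock': 0.6, 'joint_pos': [1.317, 0.241, 0.005, 1.335, 0.0, 1.571], 'joint_vel': [-0.0, -0.0, -0.0, -0.0, 0.0, 0.001], 'tau': [0.001, -37.197, 25.257, 0.001, -0.0, -0.0], 'eef_pos': [0.126, 0.484, 0.231], 'tool_rot': [0.127, 0.992, -0.0, -0.0], 'ft_force': [0.268, -0.169, 0.259], 'ft_torque': [0.027, 0.036, 0.036], 'grasp_force': 0.0, 'grip_width': 0.085}
```

View pics/scene0.png

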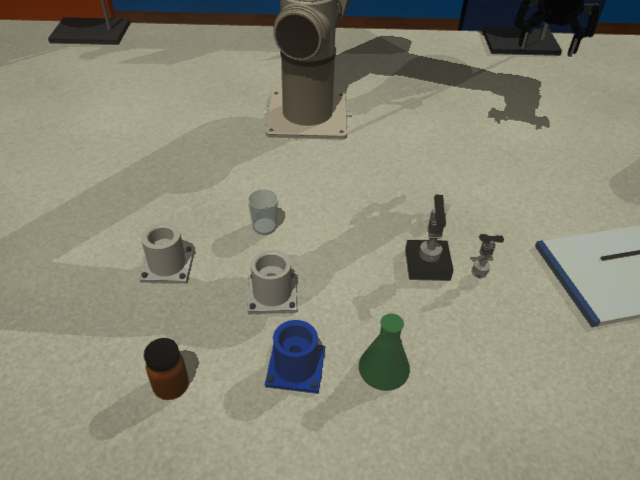

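View pics/top0.png

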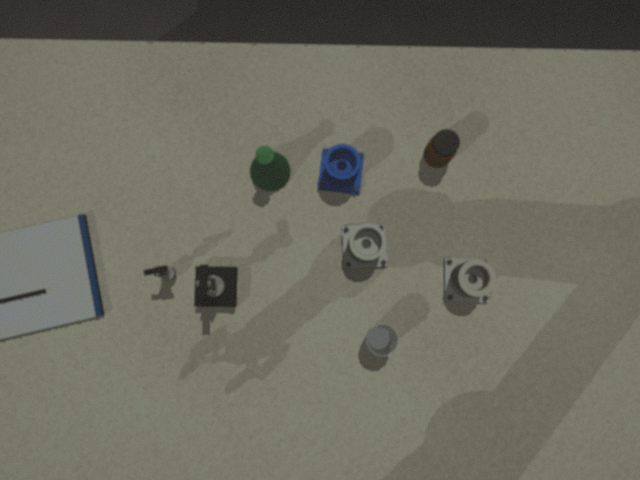

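The scene picture shows the gauge on its black stand at (432,240), a smaller decoy at (487,255), white bushes at (164,252) and (271,280), and a blue look-alike at (296,355). In the top view the gauge is at (212,285) and the white bushes are at (366,244) and (473,279). Next I'll enlarge the parts that matter.

Run:
```python
from h import *
s=cv2.imread("pics/scene0.png");t=cv2.imread("pics/top0.png")
def c(im,x,y,w,h,k): return cv2.convertScaleAbs(cv2.resize(im[y:y+h,x:x+w],None,fx=k,fy=k,interpolation=cv2.INTER_CUBIC),alpha=1.5)
# 4 tiles 400x300, each 5x of 80x60 
a=np.vstack([np.hstack([c(t,326,214,80,60,5),c(t,430,250,80,60,5)]),np.hstack([c(s,232,250,80,60,5),c(s,124,223,80,60,5)])])
b=np.vstack([np.hstack([c(t,176,256,80,60,5),c(s,396,190,80,60,5)]),np.hstack([c(s,396,225,80,60,5),c(t,140,250,80,60,5)])])
cv2.imwrite("pics/a.png",a);cv2.imwrite("pics/b.png",b)
```

```text
(no output)
```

View pics/a.png

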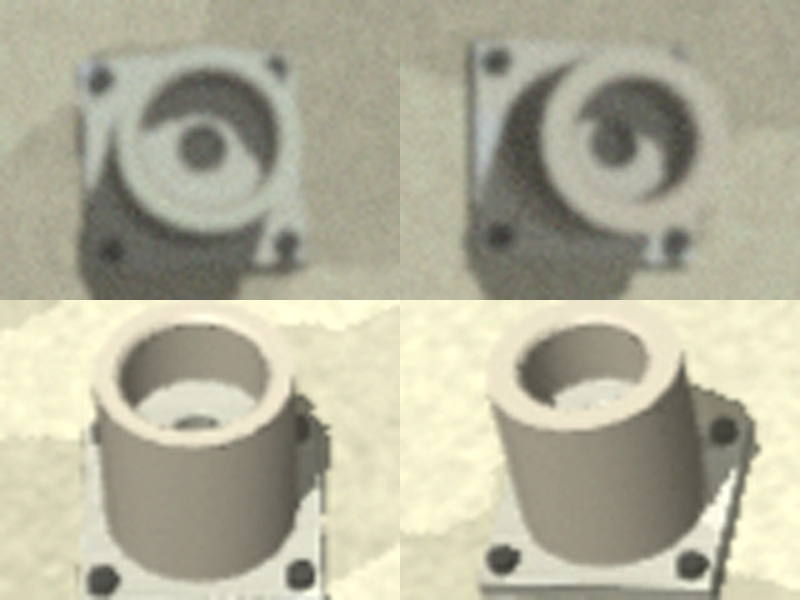

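View pics/b.png

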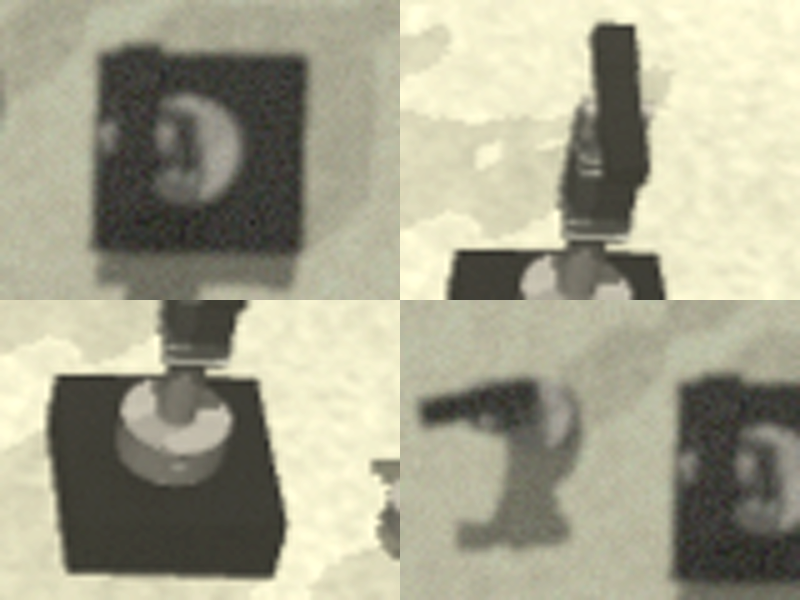

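The left-hand tiles of the first enlargement show the wide bush: inner/outer is about 150/200 px, against about 130/196 for the other. So the wide bush is the one at scene (271,265) and top (367,242). The second enlargement shows the gauge's head at scene (430.6,248) and top (213,285), with the rocker nearly along world x. I'll triangulate both now and refine with projected circles.

```bash
cat > fit.py <<'E'
from h import *
from scipy.optimize import minimize
def grad(c,f):
    g=cv2.GaussianBlur(cv2.cvtColor(cv2.imread(f),cv2.COLOR_BGR2GRAY).astype(np.float32),(0,0),1)
    return np.hypot(cv2.Sobel(g,5,1,0),cv2.Sobel(g,5,0,1))
def score(p,rs,G,cams):
    s=0;a=np.linspace(0,2*np.pi,120)
    for c in cams:
        for r in rs:
            q=np.array([proj(c,(p[0]+r*np.cos(t),p[1]+r*np.sin(t),p[2])) for t in a]).astype(np.float32)
            s+=np.mean(np.minimum(cv2.remap(G[c],q[:,:1],q[:,1:],cv2.INTER_LINEAR),120))
    return s
def fit(p0,rs,G,cams=("scene","top"),span=.008,z=False):
    p0=np.array(p0);best=None
    for dz in (np.arange(-.012,.0121,.003) if z else [0]):
      for dx in np.arange(-span,span+1e-6,.001):
        for dy in np.arange(-span,span+1e-6,.001):
            p=p0+[dx,dy,dz];s=score(p,rs,G,cams)
            if best is None or s>best[0]: best=(s,p)
    return best
E
cat > m.py <<'E'
from fit import *
G={c:grad(c,f"pics/{c}0.png") for c in("scene","top")}
w,e=tri((270.6,264.6),(367.3,241.5));print("bush tri",w.round(4),e)
g,e=tri((430.6,248.2),(213,285.4));print("head tri",g.round(4),e)
for cams in(("scene",),("top",)):
    print(cams,"bush",fit((w[0],w[1],.08),(.034,.025),G,cams),"head",fit((g[0],g[1],.046),(.020,),G,cams))
a=at_z("scene",(610/5+396-80-.4+0),25/5+190-.4,.15)
# stand corners
for sx in(-1,1):
    for sy in(-1,1):
        print("stand corner exp top/scene",proj("top",(g[0]+sx*.038,g[1]+sy*.038,.028)).round(1),proj("scene",(g[0]+sx*.038,g[1]+sy*.038,.028)).round(1))
gz=.102
for raised in(-1,1):
    for s in(-1,1):
        for dx in (30,):
            p=(g[0]+s*.029,g[1],gz+.043+(.0075 if s==raised else -.0075));print("raised",raised,"end",s,proj("scene",p).round(1),proj("top",p).round(1))
for n,c in(("narrow",(163,237)),("decoy",(487,262))): print(n,at_z("scene",*c,.08 if n=="narrow" else .02).round(3))
E
python3 m.py
```

```text
bush tri [ 0.581  -0.0432  0.0785] 0.0006525957586973312
head tri [0.4979 0.2404 0.0445] 0.00043265745561258626Traceback (most recent call last):
  File "m.py", line 6, in <module>
    print(cams,"bush",fit((w[0],w[1],.08),(.034,.025),G,cams),"head",fit((g[0],g[1],.046),(.020,),G,cams))
                      ~~~^^^^^^^^^^^^^^^^^^^^^^^^^^^^^^^^^^^^
  File "fit.py", line 18, in fit
    p=p0+[dx,dy,dz];s=score(p,rs,G,cams)
                      ~~~~~^^^^^^^^^^^^^
  File "fit.py", line 10, in score
    q=np.array([proj(c,(p[0]+r*np.cos(t),p[1]+r*np.sin(t),p[2])) for t in a]).astype(np.float32)
                ~~~~^^^^^^^^^^^^^^^^^^^^^^^^^^^^^^^^^^^^^^^^^^^^
  File "h.py", line 9, in proj
    m=vision.camera_model(cam);T=np.linalg.inv(np.array(m["world_from_camera"]));f=240/np.tan(np.radians(m["fov_y"])/2)
ValueError: time passes only in moves, steps and waits
```

```bash
python3 - <<'E'
s=open('h.py').read()
s=s.replace('def ray','import functools\nCM=functools.lru_cache(None)(vision.camera_model)\ndef ray',1).replace('m=vision.camera_model(cam)','m=CM(cam)')
open('h.py','w').write(s)
s=open('fit.py').read()
s=s.replace('np.array([proj(c,(p[0]+r*np.cos(t),p[1]+r*np.sin(t),p[2])) for t in a])','proj(c,np.array([p[0]+r*np.cos(a),p[1]+r*np.sin(a),p[2]+0*a])).T')
open('fit.py','w').write(s)
h=open('h.py').read().replace('+T[:3,3];return np.array','+(T[:3,3] if np.ndim(p)==1 else T[:3,3:]);return np.array')
open('h.py','w').write(h)
E
python3 m.py
```

```text
bush tri [ 0.581  -0.0432  0.0785] 0.0006525957586973312
head tri [0.4979 0.2404 0.0445] 0.00043265745561258626
('scene',) bush (np.float32(165.21654), array([ 0.58097942, -0.04318182,  0.08      ])) head (np.float32(103.32788), array([0.49690977, 0.23943483, 0.046     ]))
('top',) bush (np.float32(134.50443), array([ 0.58297942, -0.04418182,  0.08      ])) head (np.float32(76.56527), array([0.49790977, 0.23943483, 0.046     ]))
stand corner exp top/scene [233.9 306.4] [406.5 239.5]
stand corner exp top/scene [193.4 305.7] [446.9 240.6]
stand corner exp top/scene [235.4 266.1] [410.3 269.2]
stand corner exp top/scene [195.3 265.4] [452.8 270.3]
raised -1 end -1 [438.4 192. ] [200.  299.8]
raised -1 end 1 [441.3 221.3] [203.4 265.7]
raised 1 end -1 [436.9 198.7] [201.8 300. ]
raised 1 end 1 [442.9 214.6] [201.6 265. ]
narrow [ 0.523 -0.235  0.08 ]
decoy [0.505 0.347 0.02 ]
```

```bash
cat > go.py <<'E'
import sys
from h import *
from scipy.spatial.transform import Rotation as R
o=bot.get_obs();r=R.from_quat(o["tool_rot"]);M=r.as_matrix();p=np.array(o["eef_pos"])
t=np.array([float(a) for a in sys.argv[1:4]])
y=M[:2,1];ang=np.arctan2(y[1],y[0])-np.pi/2;ang=(ang+np.pi/2)%np.pi-np.pi/2
print("clock",round(o["clock"],2),"tcp",p.round(4),"z-axis",M[:,2].round(4),"yerr",ang.round(4))
print("shift cm",(M.T@(t-p)*100).round(2),"twist",ang.round(3),"F",np.round(o["ft_force"],2),"grip",round(o["grip_width"],4),round(o["grasp_force"],1),"j6",round(o["joint_pos"][5],2))
E
python3 go.py 0.4975 0.2397 0.231
```

```text
clock 0.6 tcp [0.1255 0.484  0.2313] z-axis [-0. -0. -1.] yerr -0.2538
shift cm [-4.214e+01 -1.431e+01  3.000e-02] twist -0.254 F [ 0.27 -0.17  0.26] grip 0.0853 0.0 j6 1.57
```

Request:
send_rows --motion "-0.1 -4.5 -1.5 0 -0.05; -0.1 -9 -3 0 -0.1; -0.1 -13.5 -4.5 0 -0.15; -0.1 -18 -6.1 0 -0.2; -0.1 -22.5 -7.6 0 -0.254"

```text
clock: 1.1
eef_pos: [0.3255, 0.3528, 0.2316]
tool_rot: [-0.001, 1.0, 0.0, 0.0]
ft_force: [0.2, 1.4, -0.1]
grip_width: 0.0468
grasp_force: 0.0
```

```bash
python3 go.py 0.4975 0.2397 0.231
```

```text
clock 1.1 tcp [0.3255 0.3528 0.2316] z-axis [ 4.e-04  6.e-04 -1.e+00] yerr 0.0028
shift cm [-17.16 -11.36   0.06] twist 0.003 F [ 0.17  1.43 -0.09] grip 0.0468 0.0 j6 0.82
```

Request:
send_rows --motion "-0.1 -4 -2.6 0 0; -0.1 -8 -5.2 0 0; -0.1 -12 -7.8 0 0; -0.1 -15.5 -10.2 0 0; -0.1 -17.34 -11.4 0 0"

```text
clock: 1.6
eef_pos: [0.5003, 0.2376, 0.2311]
tool_rot: [0.002, 1.0, -0.0, 0.0]
ft_force: [-0.2, -0.4, 0.1]
grip_width: 0.0471
grasp_force: 0.0
```

Request:
send_rows --motion "-0.1 0 0 0 0; -0.1 0 0 0 0"

```text
clock: 1.8
eef_pos: [0.4976, 0.2396, 0.231]
tool_rot: [0.001, 1.0, 0.0, -0.001]
ft_force: [-0.6, 0.3, -0.8]
grip_width: 0.047
grasp_force: 0.0
```

```bash
python3 go.py 0.4975 0.2397 0.087
```

```text
clock 1.8 tcp [0.4976 0.2396 0.231 ] z-axis [-0.001  0.    -1.   ] yerr -0.001
shift cm [-0.00e+00  1.00e-02  1.44e+01] twist -0.001 F [-0.61  0.33 -0.8 ] grip 0.047 0.0 j6 0.45
```

Request:
send_rows --motion "-0.1 0 0 3.5 0; -0.1 0 0 7 0; -0.1 0 0 10 0; -0.1 0 0 12 0; -0.1 0 0 13 0"

```text
clock: 2.3
eef_pos: [0.4951, 0.2404, 0.0993]
tool_rot: [-0.001, 1.0, -0.001, -0.002]
ft_force: [-0.4, -0.7, -0.2]
grip_width: 0.047
grasp_force: 0.0
```

Request:
send_rows --motion "-0.1 0 0 0.5 0; -0.1 0 0 1 0; -0.1 0 0 1.4 0; -0.1 0 0 1.4 0"

```text
clock: 2.7
eef_pos: [0.4978, 0.2401, 0.0876]
tool_rot: [-0.0, 1.0, 0.0, 0.0]
ft_force: [-1.2, 0.1, -0.0]
grip_width: 0.0467
grasp_force: 0.0
```

Request:
send_rows --motion "0.1 0 0 0 0; 0.2 0 0 0 0; 0.3 0 0 0 0; 0.4 0 0 0 0; 0.45 0 0 0 0"

```text
clock: 3.2
eef_pos: [0.4978, 0.24, 0.0874]
tool_rot: [-0.0, 1.0, 0.0, 0.0]
ft_force: [0.4, -0.2, -0.2]
grip_width: 0.0232
grasp_force: 0.0
```

Request:
send_rows --motion "0.47 0 0 0 0; 0.49 0 0 0 0; 0.5 0 0 0 0; 0.5 0 0 0 0"

```text
clock: 3.6
eef_pos: [0.4978, 0.2397, 0.0874]
tool_rot: [0.0, 1.0, -0.0, 0.0]
ft_force: [0.7, -1.0, 0.8]
grip_width: 0.022
grasp_force: 20.3
```

Request:
send_rows --motion "0.5 0 0 -0.5 0; 0.5 0 0 -1.2 0; 0.5 0 0 -2 0; 0.5 0 0 -3 0; 0.5 0 0 -3 0"

```text
clock: 4.1
eef_pos: [0.4988, 0.2407, 0.1194]
tool_rot: [-0.0, 1.0, 0.001, 0.002]
ft_force: [1.3, 0.3, -3.9]
grip_width: 0.0218
grasp_force: 20.2
```

```bash
python3 go.py 0.4975 0.2397 0.2
```

```text
clock 4.1 tcp [0.4988 0.2407 0.1194] z-axis [ 0.0031  0.0017 -1.    ] yerr 0.0003
shift cm [ 0.11 -0.08 -8.06] twist 0.0 F [ 1.34  0.32 -3.88] grip 0.0218 20.2 j6 0.45
```

Request:
send_rows --motion "0.5 0 0 -3.5 0; 0.5 0 0 -7 0; 0.5 -0.8 -2.5 -8.3 0; 0.5 -2 -6.5 -8.3 0; 0.5 -3.2 -11 -8.3 0"

```text
clock: 4.6
eef_pos: [0.5303, 0.13, 0.2013]
tool_rot: [-0.002, 1.0, 0.0, 0.001]
ft_force: [0.8, 0.6, -4.0]
grip_width: 0.0216
grasp_force: 20.8
```

Request:
send_rows --motion "0.5 -1.3 -4.5 0 0; 0.5 -2.5 -9 0 0; 0.5 -3.8 -13 0 0; 0.5 -4.7 -16 0 0; 0.5 -5.2 -17.3 0 0"

```text
clock: 5.1
eef_pos: [0.5821, -0.0462, 0.2001]
tool_rot: [0.002, 1.0, -0.0, 0.0]
ft_force: [-1.0, -0.0, -3.6]
grip_width: 0.022
grasp_force: 20.9
```

Request:
send_rows --motion "0.5 0 0 0 0; 0.5 0 0 0 0; 0.5 0 0 0 0"

```text
clock: 5.4
eef_pos: [0.5813, -0.0415, 0.2003]
tool_rot: [-0.001, 1.0, 0.0, -0.0]
ft_force: [-0.5, 0.8, -3.7]
grip_width: 0.0213
grasp_force: 20.9
```

```bash
python3 go.py 0.5815 -0.0435 0.19
python3 - <<'E'
from h import *
for c in("scene","top"): cv2.imwrite(f"pics/{c}1.png",vision.camera(c)[:,:,::-1])
s=cv2.imread("pics/scene1.png");t=cv2.imread("pics/top1.png")
k=lambda im,x,y:cv2.convertScaleAbs(cv2.resize(im[y:y+150,x:x+100],None,fx=4,fy=4,interpolation=cv2.INTER_CUBIC),alpha=1.5)
cv2.imwrite("pics/c.png",np.hstack([k(s,220,160),k(t,310,160)]))
E
```

```text
clock 5.4 tcp [ 0.5813 -0.0415  0.2003] z-axis [-6.e-04  7.e-04 -1.e+00] yerr 0.0021
shift cm [-0.02 -0.2   1.03] twist 0.002 F [-0.55  0.83 -3.72] grip 0.0213 20.9 j6 -0.07
```

View pics/c.png

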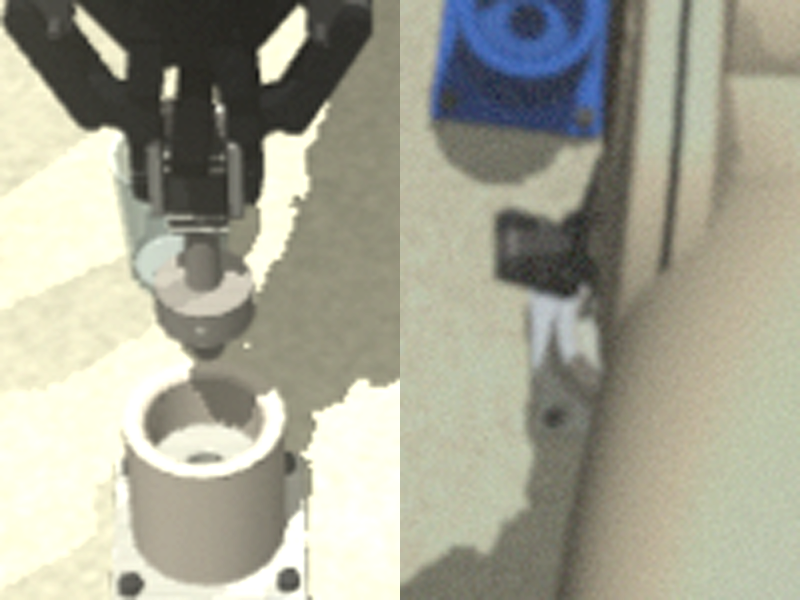

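```bash
python3 - <<'E'
from fit import *
print(proj("scene",(.5813,-.0415,.1590)),at_z("scene",270.2,229.1,.1590))
G={"scene":grad("scene","pics/scene1.png")}
for z in(.157,.159,.161): print(z,fit((.5813,-.0415,z),(.020,),G,("scene",)))
print(fit((.5815,-.0435,.08),(.034,.025),G,("scene",),span=.005))
E
python3 go.py 0.5815 -0.0435 0.19
```

```text
[269.56540316 229.89970265] [ 0.57942722 -0.04063562  0.159     ]
0.157 (np.float32(83.58289), array([ 0.5793, -0.0385,  0.157 ]))
0.159 (np.float32(83.44134), array([ 0.5813, -0.0395,  0.159 ]))
0.161 (np.float32(83.39904), array([ 0.5833, -0.0375,  0.161 ]))
(np.float32(180.625), array([ 0.5815, -0.0425,  0.08  ]))
clock 5.5 tcp [ 0.5815 -0.0415  0.2004] z-axis [-1.e-04  4.e-04 -1.e+00] yerr 0.0024
shift cm [-0.   -0.2   1.04] twist 0.002 F [ 0.23 -0.08 -4.01] grip 0.0213 20.9 j6 -0.07
```

Request:
send_rows --motion "0.5 0 0 0 0; 0.5 0 0 0 0; 0.5 0 0 0 0"

```text
clock: 5.8
eef_pos: [0.5817, -0.0426, 0.2004]
tool_rot: [-0.0, 1.0, -0.0, 0.0]
ft_force: [0.0, -0.3, -3.6]
grip_width: 0.0217
grasp_force: 20.9
```

Request:
send_rows --motion "0.5 0 -0.1 2 0; 0.5 0 -0.1 3 0; 0.5 0 -0.1 3 0; 0.5 0 -0.1 3 0; 0.5 0 -0.1 3 0"

```text
clock: 6.3
eef_pos: [0.5823, -0.0441, 0.1711]
tool_rot: [-0.0, 1.0, -0.0, 0.001]
ft_force: [-1.0, 0.4, -4.5]
grip_width: 0.022
grasp_force: 20.8
```

```bash
python3 go.py 0.5815 -0.0435 0.15;python3 - <<'E'
from fit import *
im=vision.camera("scene")[:,:,::-1];cv2.imwrite("pics/scene2.png",im)
z=bot.get_obs()["eef_pos"][2]+.0146
cv2.imwrite("pics/d.png",cv2.convertScaleAbs(cv2.resize(im[200:320,220:320],None,fx=5,fy=5,interpolation=cv2.INTER_CUBIC),alpha=1.3))
G={"scene":grad("scene","pics/scene2.png")}
print(fit((.5815,-.0435,z-.056),(.020,),G,("scene",),span=.006),fit((.5815,-.0435,.08),(.034,.025),G,("scene",),span=.005))
E
```

```text
clock 6.3 tcp [ 0.5823 -0.0441  0.1711] z-axis [ 1.3e-03 -1.0e-04 -1.0e+00] yerr 0.0002
shift cm [0.08 0.06 2.11] twist 0.0 F [-0.99  0.41 -4.55] grip 0.022 20.8 j6 -0.08
(np.float32(94.29395), array([ 0.5825    , -0.0425    ,  0.12978015])) (np.float32(182.33311), array([ 0.5805, -0.0425,  0.08  ]))
```

View pics/d.png

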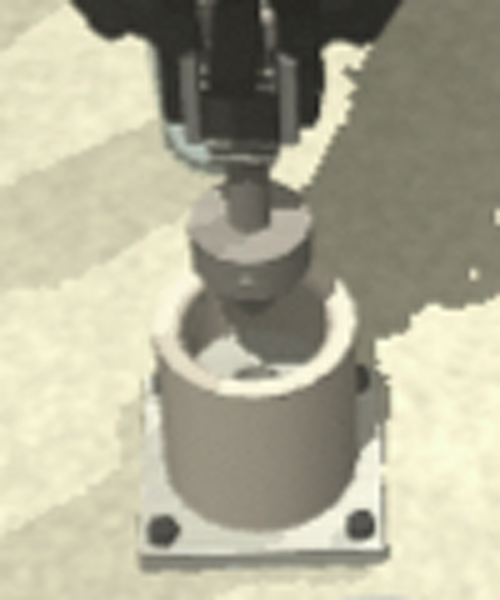

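The gauge is hanging centred over the bush: head at about (250,230), rim centre at about (255,330) in the enlargement. Next I'll estimate the ring depth from the first pictures.

Run:
```python
from fit import *
G={c:grad(c,f"pics/{c}0.png") for c in("scene","top")}
a=np.linspace(np.radians(100),np.radians(260),60) # far (-x) arc, visible from scene
for z in np.arange(.036,.0661,.002):
    s=[]
    for r in(.009,.025):
        q=proj("scene",np.array([.581+r*np.cos(a),-.0433+r*np.sin(a),z+0*a])).T.astype(np.float32)
        s.append(float(cv2.remap(G["scene"],q[:,:1],q[:,1:],1).mean()))
    print(round(z,3),np.round(s,1))
print(proj("scene",(.572,-.0433,.05)))
```

```text
0.036 [87.9 46.5]
0.038 [75.9 39.7]
0.04 [96.1 37.8]
0.042 [101.1  44.6]
0.044 [82.9 63.9]
0.046 [64.4 91.3]
0.048 [ 88.6 114.9]
0.05 [ 98.2 119.8]
0.052 [ 82.9 104.1]
0.054 [55.4 77.6]
0.056 [30.4 55. ]
0.058 [14.7 43. ]
0.06 [14.3 37.9]
0.062 [29.7 36. ]
0.064 [59.2 34.9]
0.066 [91.7 34.6]
[271.33509486 272.11077948]
```

Request:
send_rows --motion "0.5 0.05 0 0.5 0; 0.5 0.05 0 1 0; 0.5 0.05 0 1.5 0; 0.5 0.05 0 1.8 0; 0.5 0.05 0 2 0"

```text
clock: 6.85
eef_pos: [0.5809, -0.044, 0.1496]
tool_rot: [-0.0, 1.0, 0.0, -0.0]
ft_force: [-0.5, 0.3, -3.4]
grip_width: 0.0218
grasp_force: 20.9
```

Request:
send_rows --motion "0.5 0 0 0.3 0; 0.5 0 0 0.7 0; 0.5 0 0 1.1 0; 0.5 0 0 1.4 0; 0.5 0 0 1.6 0"

```text
clock: 7.35
eef_pos: [0.581, -0.044, 0.1339]
tool_rot: [-0.0, 1.0, 0.0, -0.0]
ft_force: [-0.1, -0.6, -3.4]
grip_width: 0.0217
grasp_force: 20.9
```

Request:
send_rows --motion "0.5 0 0 0.15 0; 0.5 0 0 0.3 0; 0.5 0 0 0.4 0; 0.5 0 0 0.5 0; 0.5 0 0 0.5 0"

```text
clock: 7.85
eef_pos: [0.5812, -0.044, 0.1292]
tool_rot: [-0.0, 1.0, 0.0, -0.0]
ft_force: [-0.4, -0.1, -2.8]
grip_width: 0.0217
grasp_force: 20.9
```

Request:
send_rows --motion "0.5 0 0 0.1 0; 0.5 0 0 0.2 0; 0.5 0 0 0.3 0; 0.5 0 0 0.4 0; 0.5 0 0 0.4 0"

```text
clock: 8.35
eef_pos: [0.5811, -0.044, 0.1251]
tool_rot: [-0.0, 1.0, 0.0, -0.0]
ft_force: [-0.6, -0.1, -4.2]
grip_width: 0.0221
grasp_force: 20.9
```

Request:
send_rows --motion "0.5 0 0 0.1 0; 0.5 0 0 0.2 0; 0.5 0 0 0.3 0; 0.5 0 0 0.4 0; 0.5 0 0 0.4 0"

```text
clock: 8.85
eef_pos: [0.5811, -0.044, 0.1211]
tool_rot: [-0.0, 1.0, 0.0, -0.0]
ft_force: [-0.7, 0.1, -3.2]
grip_width: 0.0219
grasp_force: 20.9
```

Request:
send_rows --motion "0.5 0 0 0.1 0; 0.5 0 0 0.2 0; 0.5 0 0 0.3 0; 0.5 0 0 0.4 0; 0.5 0 0 0.4 0"

```text
clock: 9.35
eef_pos: [0.5811, -0.044, 0.1171]
tool_rot: [-0.0, 1.0, 0.0, -0.0]
ft_force: [-0.5, 0.2, -3.8]
grip_width: 0.0218
grasp_force: 20.9
```

Request:
send_rows --motion "0.5 0 0 0.1 0; 0.5 0 0 0.2 0; 0.5 0 0 0.3 0; 0.5 0 0 0.4 0; 0.5 0 0 0.4 0"

```text
clock: 9.85
eef_pos: [0.5811, -0.044, 0.1131]
tool_rot: [-0.0, 1.0, 0.0, -0.0]
ft_force: [0.0, -0.2, -4.1]
grip_width: 0.0217
grasp_force: 20.9
```

Request:
send_rows --motion "0.5 0 0 0.05 0; 0.5 0 0 0.1 0; 0.5 0 0 0.15 0; 0.5 0 0 0.15 0"

```text
clock: 10.25
eef_pos: [0.5812, -0.044, 0.1117]
tool_rot: [-0.0, 1.0, -0.0, -0.0]
ft_force: [0.9, -0.1, -3.4]
grip_width: 0.0217
grasp_force: 20.9
```

Request:
send_rows --motion "0.5 0 0 0.05 0; 0.5 0 0 0.1 0; 0.5 0 0 0.1 0; 0.5 0 0 0.1 0"

```text
clock: 10.65
eef_pos: [0.5812, -0.044, 0.1108]
tool_rot: [-0.0, 1.0, -0.0, -0.0]
ft_force: [-0.3, 0.6, -3.2]
grip_width: 0.0216
grasp_force: 20.9
```

Request:
send_rows --motion "0.5 0 0 0.05 0; 0.5 0 0 0.1 0; 0.5 0 0 0.1 0; 0.5 0 0 0.1 0"

```text
clock: 11.05
eef_pos: [0.5812, -0.0441, 0.1098]
tool_rot: [-0.0, 1.0, -0.0, -0.0]
ft_force: [0.1, 0.2, -4.1]
grip_width: 0.0218
grasp_force: 20.9
```

Request:
send_rows --motion "0.5 0 0 0.05 0; 0.5 0 0 0.1 0; 0.5 0 0 0.1 0; 0.5 0 0 0.1 0"

```text
clock: 11.45
eef_pos: [0.5813, -0.044, 0.1089]
tool_rot: [-0.0, 1.0, -0.0, 0.0]
ft_force: [-0.2, -0.2, -1.7]
grip_width: 0.0221
grasp_force: 21.1
```

Request:
send_rows --motion "0.5 0 0 0.02 0; 0.5 0 0 0.03 0; 0.5 0 0 0.03 0"

```text
clock: 11.75
eef_pos: [0.5813, -0.044, 0.1088]
tool_rot: [-0.0, 1.0, -0.0, 0.0]
ft_force: [-0.4, -0.5, -0.7]
grip_width: 0.0216
grasp_force: 21.2
```

Request:
send_rows --motion "0.5 0 0 0.03 0; 0.5 0 0 0.05 0; 0.5 0 0 0.05 0"

```text
clock: 12.05
eef_pos: [0.5814, -0.044, 0.1085]
tool_rot: [-0.0, 1.0, -0.0, 0.0]
ft_force: [-0.3, 0.1, 2.3]
grip_width: 0.022
grasp_force: 21.6
```

Request:
send_rows --motion "0.4 0 0 0 0; 0.3 0 0 0 0; 0.1 0 0 0 0; -0.1 0 0 0 0; -0.1 0 0 0 0"

```text
clock: 12.55
eef_pos: [0.5813, -0.044, 0.1079]
tool_rot: [-0.0, 1.0, -0.0, -0.0]
ft_force: [0.3, -0.3, 0.0]
grip_width: 0.0465
grasp_force: 0.0
```

Request:
send_rows --motion "-0.1 0 0 -1.5 0; -0.1 0 0 -4.5 0; -0.1 0 0 -8 0; 0.3 0 0 -9.2 0; 1 1 0 -9.2 0"

```text
clock: 13.05
eef_pos: [0.5736, -0.0442, 0.2026]
tool_rot: [-0.0, 1.0, -0.0, 0.003]
ft_force: [-0.1, -0.3, -0.2]
grip_width: 0.0188
grasp_force: 0.0
```

Request:
send_rows --motion "1 1.2 0 0 0; 1 1.2 0 0 0; 1 1.2 0 0 0; 1 1.2 0 0 0; 1 1.2 0 0 0"

```text
clock: 13.55
eef_pos: [0.5596, -0.044, 0.1997]
tool_rot: [-0.0, 1.0, 0.0, -0.0]
ft_force: [-0.4, -0.7, 0.4]
grip_width: -0.0001
grasp_force: 0.0
```

```bash
python3 go.py 0.559 -0.044 0.18
python3 - <<'E'
from h import *
s=vision.camera("scene")[:,:,::-1];t=vision.camera("top")[:,:,::-1]
k=lambda im,x,y:cv2.convertScaleAbs(cv2.resize(im[y:y+150,x:x+100],None,fx=4,fy=4,interpolation=cv2.INTER_CUBIC),alpha=1.8,beta=10)
cv2.imwrite("pics/e.png",np.hstack([k(s,220,160),k(t,320,160)]))
for n in("pad_release","pad_lock","gauge_grip"):
    for c in("scene","top"): print(n,c,[(round(r["conf"],2),np.round(r["rect"],1).tolist()) for r in boxes_of(c,n)])
for x in(-.021,.021):
    for z in(.1724,.1624): print(x,z,proj("scene",(.5813+x,-.044,z)).round(1),proj("top",(.5813+x,-.044,z)).round(1))
E
```

```text
clock 13.55 tcp [ 0.5596 -0.044   0.1997] z-axis [-2.e-04  0.e+00 -1.e+00] yerr 0.0002
shift cm [0.06 0.   1.97] twist 0.0 F [-0.39 -0.69  0.37] grip -0.0001 0.0 j6 -0.08
pad_release scene [(0.77, [268.6, 231.9, 12.9, 34.0]), (0.64, [492.1, 238.8, 18.1, 10.0])]
pad_release top [(0.54, [156.4, 270.6, 22.1, 6.7])]
pad_lock scene [(0.84, [269.7, 231.3, 14.4, 36.5]), (0.46, [491.0, 241.0, 21.3, 11.4])]
pad_lock top [(0.69, [155.2, 270.4, 21.6, 11.1])]
gauge_grip scene [(0.86, [488.4, 255.8, 30.4, 39.1]), (0.57, [270.9, 245.0, 20.8, 60.7]), (0.39, [168.6, 252.4, 53.0, 63.5])]
gauge_grip top [(0.57, [160.1, 274.5, 31.8, 14.4])]
-0.021 0.1724 [268.7 214.6] [372.4 246.8]
-0.021 0.1624 [268.9 219.3] [371.9 247.5]
0.021 0.1724 [266.6 232.9] [372.6 221.7]
0.021 0.1624 [266.9 237.6] [372.  222.6]
```

View pics/e.png

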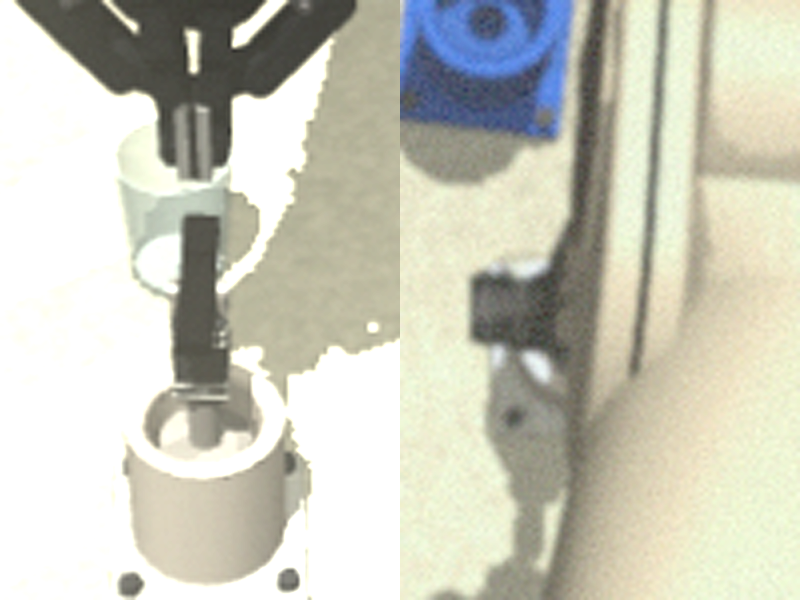

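Request:
send_rows --motion "1 0 0.15 0.8 0; 1 0 0.15 1.5 0; 1 0 0.15 2 0; 1 0 0.15 2.2 0; 1 0 0.15 2.2 0"

```text
clock: 14.45
eef_pos: [0.5589, -0.0425, 0.1773]
tool_rot: [-0.0, 1.0, 0.0, -0.001]
ft_force: [0.1, 1.1, -0.2]
grip_width: -0.0001
grasp_force: 0.0
```

Request:
send_rows --motion "1 0 0 0.1 0; 1 0 0 0.2 0; 1 0 0 0.3 0; 1 0 0 0.4 0"

```text
clock: 14.85
eef_pos: [0.5593, -0.0426, 0.1741]
tool_rot: [-0.0, 1.0, -0.0, 0.0]
ft_force: [0.0, -0.3, -1.4]
grip_width: -0.0005
grasp_force: 0.0
```

Request:
send_rows --motion "1 0 0 0.1 0; 1 0 0 0.2 0; 1 0 0 0.3 0; 1 0 0 0.4 0; 1 0 0 0.4 0"

```text
clock: 15.35
eef_pos: [0.559, -0.0425, 0.1702]
tool_rot: [-0.0, 1.0, -0.0, -0.0]
ft_force: [-1.6, 0.3, 1.9]
grip_width: 0.0001
grasp_force: 1.2
```

Request:
send_rows --motion "1 0 0 0.1 0; 1 0 0 0.2 0; 1 0 0 0.3 0; 1 0 0 0.3 0"

```text
clock: 15.75
eef_pos: [0.5591, -0.0425, 0.167]
tool_rot: [-0.0, 1.0, 0.0, -0.0]
ft_force: [-1.6, 0.4, 3.6]
grip_width: -0.0001
grasp_force: 1.9
```

Request:
send_rows --motion "1 0 0 0.1 0; 1 0 0 0.2 0; 1 0 0 0.2 0"

```text
clock: 16.05
eef_pos: [0.5591, -0.0425, 0.1649]
tool_rot: [-0.0, 1.0, 0.0, -0.0]
ft_force: [-1.6, -0.2, 4.6]
grip_width: -0.0002
grasp_force: 2.0
```

Request:
send_rows --motion "1 0 0 0.1 0; 1 0 0 0.2 0; 1 0 0 0.2 0"

```text
clock: 16.35
eef_pos: [0.5596, -0.0425, 0.1634]
tool_rot: [-0.0, 1.0, -0.0, 0.001]
ft_force: [-2.3, -0.5, 5.6]
grip_width: 0.0
grasp_force: 2.9
```

Request:
send_rows --motion "1 0 0 0.05 0; 1 0 0 0.1 0; 1 0 0 0.1 0"

```text
clock: 16.65
eef_pos: [0.5597, -0.0426, 0.1625]
tool_rot: [-0.0, 1.0, -0.0, 0.001]
ft_force: [-2.6, 0.4, 6.2]
grip_width: -0.0002
grasp_force: 3.1
```

Request:
send_rows --motion "1 0 0 0.05 0; 1 0 0 0.1 0; 1 0 0 0.1 0"

```text
clock: 16.95
eef_pos: [0.5596, -0.0425, 0.1615]
tool_rot: [-0.0, 1.0, -0.0, 0.001]
ft_force: [-2.8, 1.0, 5.0]
grip_width: -0.0002
grasp_force: 3.1
```

Request:
send_rows --motion "1 0 0 0.05 0; 1 0 0 0.1 0; 1 0 0 0.1 0"

```text
clock: 17.25
eef_pos: [0.5597, -0.0425, 0.1608]
tool_rot: [-0.0, 1.0, -0.0, 0.001]
ft_force: [-2.1, -0.4, 7.0]
grip_width: 0.0
grasp_force: 3.8
```

Request:
send_rows --motion "1 0 0 0.05 0; 1 0 0 0.1 0; 1 0 0 0.1 0"

```text
clock: 17.55
eef_pos: [0.56, -0.0426, 0.1605]
tool_rot: [-0.0, 1.0, -0.0, 0.001]
ft_force: [-2.6, 0.2, 9.5]
grip_width: 0.0
grasp_force: 5.2
```

Request:
send_rows --motion "1 0 0 0.05 0; 1 0 0 0.05 0; 1 0 0 0.05 0"

```text
clock: 17.85
eef_pos: [0.5601, -0.0426, 0.1604]
tool_rot: [-0.0, 1.0, -0.0, 0.002]
ft_force: [-2.5, 0.7, 11.9]
grip_width: -0.0002
grasp_force: 6.1
```

Request:
send_rows --motion "1 0 0 -0.3 0; 1 0 0 -1.5 0; 1 0 0 -3 0; 1 -1 0 -3.4 0; 1 -2.5 0 -3.4 0"

```text
clock: 18.35
eef_pos: [0.585, -0.0426, 0.194]
tool_rot: [-0.0, 1.0, -0.0, 0.001]
ft_force: [0.7, 0.3, 0.7]
grip_width: -0.0
grasp_force: 0.0
```

Request:
send_rows --motion "1 -1 0 0 0; 1 -1.7 0 0 0; 1 -1.9 0 0 0; 1 -1.9 0 0 0; 1 -1.9 0 0 0"

```text
clock: 18.85
eef_pos: [0.6028, -0.0425, 0.1924]
tool_rot: [-0.0, 1.0, 0.0, -0.0]
ft_force: [-0.5, -0.8, 0.4]
grip_width: 0.0002
grasp_force: 0.0
```

Request:
send_rows --motion "1 0 0 0 0; 1 0 0 0 0; 1 0 0 0 0; 1 0 0 0 0; 1 0 0 0 0"

```text
clock: 19.35
eef_pos: [0.6032, -0.0425, 0.1926]
tool_rot: [-0.0, 1.0, -0.0, 0.0]
ft_force: [0.4, 0.9, 0.8]
grip_width: -0.0
grasp_force: 0.0
```

Request:
send_rows --motion "1 0 0 0 0; 1 0 0 0 0; 1 0 0 0 0; 1 0 0 0 0; 1 0 0 0 0"

```text
clock: 19.85
eef_pos: [0.6033, -0.0425, 0.1925]
tool_rot: [-0.0, 1.0, 0.0, 0.0]
ft_force: [1.0, -0.5, 0.0]
grip_width: 0.0
grasp_force: 0.0
```

Request:
send_rows --motion "1 0 0 0.5 0; 1 0 0 1 0; 1 0 0 1.5 0; 1 0 0 1.8 0; 1 0 0 1.8 0"

```text
clock: 20.35
eef_pos: [0.6027, -0.0425, 0.1736]
tool_rot: [-0.0, 1.0, 0.0, -0.001]
ft_force: [-0.0, 0.2, 0.0]
grip_width: 0.0004
grasp_force: 0.0
```

```bash
python3 go.py 0.603 -0.0425 0.17
python3 - <<'E'
from h import *
s=vision.camera("scene")[:,:,::-1]
cv2.imwrite("pics/f.png",cv2.convertScaleAbs(cv2.resize(s[170:320,220:320],None,fx=4,fy=4,interpolation=cv2.INTER_CUBIC),alpha=1.8,beta=10))
E
```

```text
clock 20.35 tcp [ 0.6027 -0.0425  0.1736] z-axis [-1.7e-03  1.0e-04 -1.0e+00] yerr 0.0002
shift cm [-0.03 -0.    0.36] twist 0.0 F [-0.05  0.18  0.  ] grip 0.0004 0.0 j6 -0.07
```

View pics/f.png

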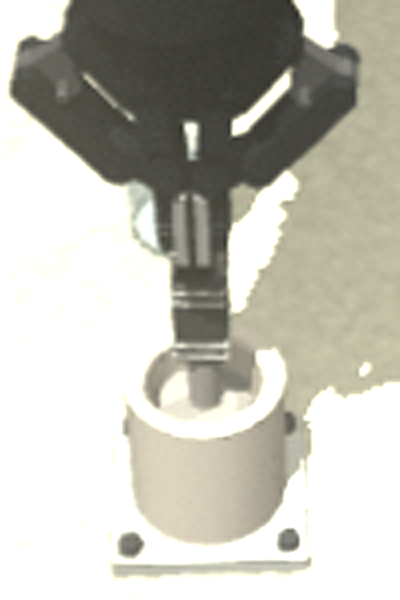

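The gauge still stands in the bush, with the rocker's near (+x) end now raised right under the finger tips, at about (200,275) in the enlargement. I'll press the lock pad.

Request:
send_rows --motion "1 0 0 0.2 0; 1 0 0 0.4 0; 1 0 0 0.6 0; 1 0 0 0.6 0"

```text
clock: 20.8
eef_pos: [0.6043, -0.0425, 0.1695]
tool_rot: [-0.0, 1.0, -0.0, 0.002]
ft_force: [1.5, 0.8, 3.0]
grip_width: -0.0
grasp_force: 1.8
```

Request:
send_rows --motion "1 0 0 0.1 0; 1 0 0 0.2 0; 1 0 0 0.3 0; 1 0 0 0.3 0"

```text
clock: 21.2
eef_pos: [0.6048, -0.0426, 0.1668]
tool_rot: [-0.0, 1.0, -0.0, 0.002]
ft_force: [2.7, 0.1, 4.1]
grip_width: -0.0001
grasp_force: 2.6
```

Request:
send_rows --motion "1 0 0 0.1 0; 1 0 0 0.2 0; 1 0 0 0.3 0; 1 0 0 0.3 0"

```text
clock: 21.6
eef_pos: [0.6051, -0.0426, 0.1642]
tool_rot: [-0.0, 1.0, -0.0, 0.002]
ft_force: [2.2, 0.2, 5.8]
grip_width: 0.0001
grasp_force: 3.2
```

Request:
send_rows --motion "1 0 0 0.1 0; 1 0 0 0.2 0; 1 0 0 0.2 0"

```text
clock: 21.9
eef_pos: [0.6056, -0.0426, 0.1628]
tool_rot: [-0.0, 1.0, -0.0, 0.003]
ft_force: [2.7, 0.2, 7.7]
grip_width: 0.0
grasp_force: 4.0
```

Request:
send_rows --motion "1 0 0 0.05 0; 1 0 0 0.1 0; 1 0 0 0.1 0"

```text
clock: 22.2
eef_pos: [0.6059, -0.0426, 0.162]
tool_rot: [-0.0, 1.0, -0.0, 0.004]
ft_force: [3.0, -0.0, 7.3]
grip_width: 0.0002
grasp_force: 4.3
```

Request:
send_rows --motion "1 0 0 0.05 0; 1 0 0 0.1 0; 1 0 0 0.1 0"

```text
clock: 22.5
eef_pos: [0.606, -0.0426, 0.1612]
tool_rot: [-0.0, 1.0, -0.0, 0.004]
ft_force: [3.2, 0.3, 8.7]
grip_width: -0.0001
grasp_force: 4.6
```

Request:
send_rows --motion "1 0 0 0.05 0; 1 0 0 0.1 0; 1 0 0 0.1 0"

```text
clock: 22.8
eef_pos: [0.6063, -0.0426, 0.1604]
tool_rot: [-0.0, 1.0, -0.0, 0.004]
ft_force: [3.3, 0.7, 10.2]
grip_width: -0.0002
grasp_force: 4.9
```

Request:
send_rows --motion "1 0 0 0.05 0; 1 0 0 0.1 0; 1 0 0 0.1 0"

```text
clock: 23.1
eef_pos: [0.6065, -0.0427, 0.1596]
tool_rot: [-0.0, 1.0, -0.0, 0.004]
ft_force: [4.0, -0.5, 9.3]
grip_width: -0.0001
grasp_force: 5.2
```

Request:
send_rows --motion "1 0 0 0.05 0; 1 0 0 0.1 0; 1 0 0 0.1 0"

```text
clock: 23.4
eef_pos: [0.607, -0.0427, 0.1592]
tool_rot: [-0.0, 1.0, -0.0, 0.005]
ft_force: [4.4, -0.2, 10.5]
grip_width: -0.0001
grasp_force: 5.9
```

Request:
send_rows --motion "1 0 0 0.05 0; 1 0 0 0.1 0; 1 0 0 0.1 0"

```text
clock: 23.7
eef_pos: [0.6077, -0.0426, 0.1588]
tool_rot: [-0.0, 1.0, -0.0, 0.006]
ft_force: [4.5, 0.2, 12.5]
grip_width: -0.0001
grasp_force: 6.7
```

Request:
send_rows --motion "1 0 0 0.05 0; 1 0 0 0.1 0; 1 0 0 0.15 0; 1 0 0 0.15 0"

```text
clock: 24.1
eef_pos: [0.6086, -0.0427, 0.1583]
tool_rot: [-0.0, 1.0, -0.0, 0.007]
ft_force: [5.7, -0.7, 14.7]
grip_width: 0.0
grasp_force: 7.9
```

Request:
send_rows --motion "1 0 0 -0.6 0; 1 0 0 -1.2 0; 1 0 0 -1.2 0; 1 0.2 0 -1.2 0; 1 0.2 0 -1.2 0"

```text
clock: 24.6
eef_pos: [0.6001, -0.0425, 0.1638]
tool_rot: [-0.0, 1.0, 0.0, -0.001]
ft_force: [0.5, 0.3, 0.1]
grip_width: 0.0001
grasp_force: 0.0
```

```bash
python3 go.py 0.602 -0.0425 0.163
```

```text
clock 24.6 tcp [ 0.6001 -0.0425  0.1638] z-axis [-2.8e-03  2.0e-04 -1.0e+00] yerr 0.0002
shift cm [-0.19 -0.    0.08] twist 0.0 F [0.54 0.34 0.12] grip 0.0001 0.0 j6 -0.07
```

Request:
send_rows --motion "1 0 0 0.1 0; 1 0 0 0.2 0; 1 0 0 0.25 0; 1 0 0 0.25 0"

```text
clock: 25.0
eef_pos: [0.6011, -0.0425, 0.1622]
tool_rot: [-0.0, 1.0, 0.0, -0.0]
ft_force: [0.2, 0.3, 0.5]
grip_width: -0.0002
grasp_force: 0.0
```

Request:
send_rows --motion "1 0 0 0.05 0; 1 0 0 0.1 0; 1 0 0 0.1 0"

```text
clock: 25.3
eef_pos: [0.6012, -0.0425, 0.1615]
tool_rot: [-0.0, 1.0, 0.0, -0.0]
ft_force: [-1.0, 0.3, -0.0]
grip_width: 0.0
grasp_force: 0.0
```

Request:
send_rows --motion "1 0 0 0.05 0; 1 0 0 0.1 0; 1 0 0 0.15 0; 1 0 0 0.15 0"

```text
clock: 25.7
eef_pos: [0.6016, -0.0426, 0.1606]
tool_rot: [-0.0, 1.0, -0.0, 0.001]
ft_force: [0.0, -0.4, 3.3]
grip_width: 0.0003
grasp_force: 1.8
```

Request:
send_rows --motion "1 0 0 0.05 0; 1 0 0 0.1 0; 1 0 0 0.15 0; 1 0 0 0.15 0"

```text
clock: 26.1
eef_pos: [0.6023, -0.0426, 0.1602]
tool_rot: [-0.0, 1.0, -0.0, 0.002]
ft_force: [-0.0, 0.5, 7.9]
grip_width: -0.0001
grasp_force: 3.8
```

Request:
send_rows --motion "1 0 0 0.05 0; 1 0 0 0.1 0; 1 0 0 0.15 0; 1 0 0 0.2 0; 1 0 0 0.2 0"

```text
clock: 26.6
eef_pos: [0.6034, -0.0426, 0.1597]
tool_rot: [-0.0, 1.0, -0.0, 0.003]
ft_force: [-0.7, 0.1, 12.3]
grip_width: 0.0
grasp_force: 6.0
```

Request:
send_rows --motion "1 0 0 -1 0; 1 0 0 -2.5 0; 1 0 0 -4.5 0; 0.3 0.8 0 -4.7 0; -0.1 1.9 0 -4.7 0"

```text
clock: 27.1
eef_pos: [0.5821, -0.0425, 0.2033]
tool_rot: [-0.0, 1.0, -0.0, 0.0]
ft_force: [-0.2, -0.2, -0.3]
grip_width: 0.0279
grasp_force: 0.0
```

Request:
send_rows --motion "-0.1 0 0 0 0; -0.1 0 0 0 0; -0.1 0 0 0 0; -0.1 0 0 0 0; -0.1 0 0 0 0"

```text
clock: 27.6
eef_pos: [0.5824, -0.0426, 0.2032]
tool_rot: [-0.0, 1.0, -0.0, -0.0]
ft_force: [0.7, 0.1, 0.1]
grip_width: 0.0466
grasp_force: 0.0
```

```bash
python3 go.py 0.5815 -0.0435 0.1085
```

```text
clock 27.6 tcp [ 0.5824 -0.0426  0.2032] z-axis [-3.e-04 -0.e+00 -1.e+00] yerr 0.0002
shift cm [ 0.09 -0.09  9.47] twist 0.0 F [0.69 0.06 0.12] grip 0.0466 0.0 j6 -0.07
```

Request:
send_rows --motion "-0.1 0.1 -0.14 2.5 0; -0.1 0.1 -0.14 5 0; -0.1 0.1 -0.14 7.5 0; -0.1 0.1 -0.14 9 0; -0.1 0.1 -0.14 9.45 0"

```text
clock: 28.1
eef_pos: [0.5798, -0.0438, 0.1066]
tool_rot: [-0.0, 1.0, 0.0, -0.002]
ft_force: [-0.3, -0.5, -0.1]
grip_width: 0.0468
grasp_force: 0.0
```

Request:
send_rows --motion "0.2 0 0 0 0; 0.35 0 0 0 0; 0.42 0 0 0 0; 0.45 0 0 0 0; 0.47 0 0 0 0"

```text
clock: 28.6
eef_pos: [0.5817, -0.044, 0.1098]
tool_rot: [-0.0, 1.0, -0.0, 0.001]
ft_force: [-0.9, -0.5, -0.3]
grip_width: 0.0227
grasp_force: 0.0
```

Request:
send_rows --motion "0.49 0 0 0 0; 0.5 0 0 0 0; 0.5 0 0 0 0; 0.5 0 0 0 0; 0.5 0 0 0 0"

```text
clock: 29.1
eef_pos: [0.5816, -0.044, 0.1095]
tool_rot: [-0.0, 1.0, -0.0, 0.001]
ft_force: [-0.6, -0.4, 3.5]
grip_width: 0.0217
grasp_force: 20.1
```

Request:
send_rows --motion "0.5 0 0 -0.2 0; 0.5 0 0 -0.5 0; 0.5 0 0 -0.9 0; 0.5 0 0 -1.3 0; 0.5 0 0 -1.6 0"

```text
clock: 29.6
eef_pos: [0.5809, -0.0439, 0.125]
tool_rot: [-0.0, 1.0, 0.0, -0.0]
ft_force: [0.9, 0.3, -4.4]
grip_width: 0.0217
grasp_force: 19.8
```

Request:
send_rows --motion "0.5 0 0 -1.5 0; 0.5 0 0 -3.5 0; 0.5 0 0 -5.5 0; 0.5 0 0 -7 0; 0.5 0 0 -7.5 0"

```text
clock: 30.1
eef_pos: [0.5815, -0.044, 0.202]
tool_rot: [-0.0, 1.0, -0.0, 0.001]
ft_force: [-0.2, 0.1, -2.8]
grip_width: 0.0215
grasp_force: 20.2
```

Request:
send_rows --motion "0.5 0.5 1.5 0 0; 0.5 1.6 5.5 0 0; 0.5 2.8 9.5 0 0; 0.5 4 13.5 0 0; 0.5 5 17 0 0"

```text
clock: 30.6
eef_pos: [0.5287, 0.1282, 0.1986]
tool_rot: [-0.001, 1.0, -0.0, -0.002]
ft_force: [0.4, 0.3, -2.6]
grip_width: 0.022
grasp_force: 20.3
```

Request:
send_rows --motion "0.5 1 3.5 0 0; 0.5 2 6.5 0 0; 0.5 2.8 9.5 0 0; 0.5 3.2 10.9 0 0; 0.5 3.36 11.38 0 0"

```text
clock: 31.1
eef_pos: [0.4959, 0.2413, 0.199]
tool_rot: [-0.002, 1.0, -0.0, -0.001]
ft_force: [-0.1, 0.1, -3.6]
grip_width: 0.0218
grasp_force: 20.4
```

Request:
send_rows --motion "0.5 0 0 1 0; 0.5 0 0 2.5 0; 0.5 0 0 4 0; 0.5 0 0 4.5 0; 0.5 0 0 4.5 0"

```text
clock: 31.6
eef_pos: [0.497, 0.2383, 0.1535]
tool_rot: [0.001, 1.0, -0.001, -0.001]
ft_force: [-0.6, 0.0, -3.2]
grip_width: 0.0214
grasp_force: 20.3
```

Request:
send_rows --motion "0.5 0 0 0 0; 0.5 0 0 0 0; 0.5 0 0 0 0; 0.5 0 0 0 0; 0.5 0 0 0 0"

```text
clock: 32.1
eef_pos: [0.4977, 0.24, 0.1553]
tool_rot: [-0.0, 1.0, 0.0, 0.0]
ft_force: [0.2, 0.1, -3.6]
grip_width: 0.022
grasp_force: 20.3
```

```bash
python3 go.py 0.498 0.2398 0.088
python3 - <<'E'
from fit import *
for c in("scene","top"): cv2.imwrite(f"pics/{c}3.png",vision.camera(c)[:,:,::-1])
s=cv2.imread("pics/scene3.png");t=cv2.imread("pics/top3.png")
k=lambda im,x,y:cv2.convertScaleAbs(cv2.resize(im[y:y+120,x:x+80],None,fx=5,fy=5,interpolation=cv2.INTER_CUBIC),alpha=1.8,beta=10)
cv2.imwrite("pics/g.png",np.hstack([k(s,395,170),k(t,180,220)]))
z=bot.get_obs()["eef_pos"][2]+.0139-.056
G={c:grad(c,f"pics/{c}3.png") for c in("scene","top")}
for c in G: print(c,fit((.4978,.2398,z),(.020,),G,(c,)))
E
```

```text
clock 32.1 tcp [0.4977 0.24   0.1553] z-axis [ 5.e-04  2.e-04 -1.e+00] yerr 0.0003
shift cm [-0.03 -0.02  6.73] twist 0.0 F [ 0.19  0.11 -3.56] grip 0.022 20.3 j6 0.45
scene (np.float32(81.93684), array([0.4978    , 0.2418    , 0.11305705]))
top (np.float32(38.60765), array([0.5058    , 0.2458    , 0.11305705]))
```

View pics/g.png

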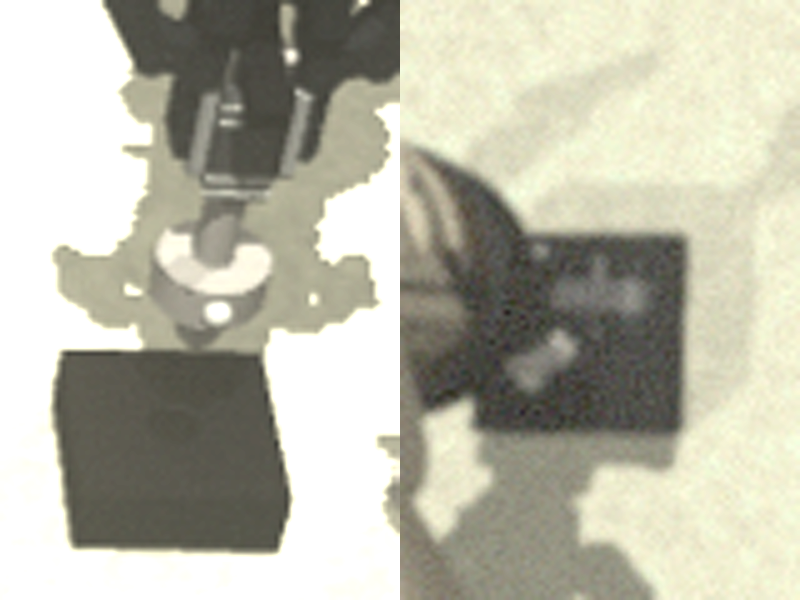

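Run:
```python
from h import *
print(at_z("scene",430.2,253.6,.028),at_z("scene",210/5+395-.4,255/5+170-.4,.1131))
```

```text
[0.49545165 0.24281468 0.028     ] [0.49863338 0.24011774 0.1131    ]
```

Request:
send_rows --motion "0.5 0 0 1 0; 0.5 0 0 2.2 0; 0.5 0 0 3.2 0; 0.5 0 0 4 0; 0.5 0 0 4.2 0"

```text
clock: 32.7
eef_pos: [0.4964, 0.2393, 0.1111]
tool_rot: [-0.0, 1.0, -0.001, -0.002]
ft_force: [-0.2, 0.5, -3.9]
grip_width: 0.022
grasp_force: 20.3
```

Request:
send_rows --motion "0.5 0 0 0.1 0; 0.5 0 0 0.2 0; 0.5 0 0 0.3 0; 0.5 0 0 0.4 0; 0.5 0 0 0.4 0"

```text
clock: 33.2
eef_pos: [0.4976, 0.2399, 0.1091]
tool_rot: [-0.0, 1.0, 0.0, 0.0]
ft_force: [-1.8, -0.4, -3.4]
grip_width: 0.0218
grasp_force: 20.3
```

Request:
send_rows --motion "0.5 0 0 0.1 0; 0.5 0 0 0.2 0; 0.5 0 0 0.3 0; 0.5 0 0 0.4 0; 0.5 0 0 0.4 0"

```text
clock: 33.7
eef_pos: [0.4971, 0.2397, 0.1047]
tool_rot: [-0.0, 1.0, -0.0, -0.001]
ft_force: [-0.9, -0.4, -4.6]
grip_width: 0.0217
grasp_force: 20.5
```

Request:
send_rows --motion "0.5 0 0 0.2 0; 0.5 0 0 0.4 0; 0.5 0 0 0.6 0; 0.5 0 0 0.8 0; 0.5 0 0 0.8 0"

```text
clock: 34.2
eef_pos: [0.4972, 0.2398, 0.0964]
tool_rot: [-0.0, 1.0, -0.0, -0.0]
ft_force: [-2.2, 0.2, -4.5]
grip_width: 0.0216
grasp_force: 20.4
```

Request:
send_rows --motion "0.5 0 0 0.15 0; 0.5 0 0 0.3 0; 0.5 0 0 0.45 0; 0.5 0 0 0.5 0; 0.5 0 0 0.5 0"

```text
clock: 34.7
eef_pos: [0.4974, 0.2398, 0.0918]
tool_rot: [-0.0, 1.0, -0.0, -0.0]
ft_force: [-2.9, -0.2, -3.5]
grip_width: 0.0221
grasp_force: 20.5
```

Request:
send_rows --motion "0.5 0.05 0 0.1 0; 0.5 0.05 0 0.2 0; 0.5 0.05 0 0.25 0; 0.5 0.05 0 0.3 0; 0.5 0.05 0 0.3 0"

```text
clock: 35.2
eef_pos: [0.4973, 0.2399, 0.089]
tool_rot: [-0.0, 1.0, 0.0, 0.0]
ft_force: [-1.3, -1.2, -3.2]
grip_width: 0.0215
grasp_force: 20.5
```

Request:
send_rows --motion "0.5 0 0 0.05 0; 0.5 0 0 0.1 0; 0.5 0 0 0.1 0"

```text
clock: 35.5
eef_pos: [0.4977, 0.2399, 0.0887]
tool_rot: [-0.0, 1.0, 0.0, 0.001]
ft_force: [-1.7, -1.8, 1.5]
grip_width: 0.0218
grasp_force: 21.1
```

Seated at the expected height (0.0881 m expected, 0.0887 m measured). One more nudge, then release and withdraw.

Request:
send_rows --motion "0.5 0 0 0.05 0; 0.5 0 0 0.05 0; 0.4 0 0 0.05 0; 0.3 0 0 0.05 0; 0.1 0 0 0.05 0"

```text
clock: 36.0
eef_pos: [0.4974, 0.2401, 0.0874]
tool_rot: [-0.0, 1.0, 0.0, 0.0]
ft_force: [0.5, 0.1, -0.2]
grip_width: 0.0385
grasp_force: 0.0
```

Request:
send_rows --motion "-0.1 0 0 0 0; -0.1 0 0 0 0; -0.1 0 0 0 0; -0.1 0 0 -1 0; -0.1 0 0 -3 0"

```text
clock: 36.5
eef_pos: [0.4958, 0.2393, 0.1167]
tool_rot: [-0.0, 1.0, -0.001, -0.002]
ft_force: [-0.1, -0.2, 0.1]
grip_width: 0.0468
grasp_force: 0.0
```

Request:
send_rows --motion "-0.1 0 0 -3 0; -0.1 0 0 -7 0; -0.1 0 0 -11 0; -0.1 4 0 -12 0; -0.1 8 0 -12 0"

```text
clock: 37.0
eef_pos: [0.4184, 0.2408, 0.2409]
tool_rot: [0.001, 1.0, 0.002, 0.003]
ft_force: [-0.7, -0.2, 0.5]
grip_width: 0.0468
grasp_force: 0.0
```

Request:
send_rows --motion "-0.1 3 0 0 0; -0.1 5 0 0 0; -0.1 5 0 0 0; -0.1 5 0 0 0"

```text
clock: 37.4
eef_pos: [0.3675, 0.2402, 0.2385]
tool_rot: [-0.0, 1.0, 0.001, 0.001]
ft_force: [1.2, 0.6, 0.4]
grip_width: 0.0472
grasp_force: 0.0
```

Run:
```python
from fit import *
for c in("scene","top"): cv2.imwrite(f"pics/{c}4.png",vision.camera(c)[:,:,::-1])
s=cv2.imread("pics/scene4.png");t=cv2.imread("pics/top4.png")
k=lambda im,x,y:cv2.convertScaleAbs(cv2.resize(im[y:y+120,x:x+80],None,fx=5,fy=5,interpolation=cv2.INTER_CUBIC),alpha=1.6,beta=10)
cv2.imwrite("pics/i.png",np.hstack([k(s,395,170),k(t,180,220)]))
G={c:grad(c,f"pics/{c}4.png") for c in("scene","top")}
for c in G: print(c,fit((.4975,.2397,.046),(.020,),G,(c,)))
```

```text
scene (np.float32(100.66703), array([0.4975, 0.2397, 0.046 ]))
top (np.float32(73.24803), array([0.4995, 0.2397, 0.046 ]))
```

View pics/i.png

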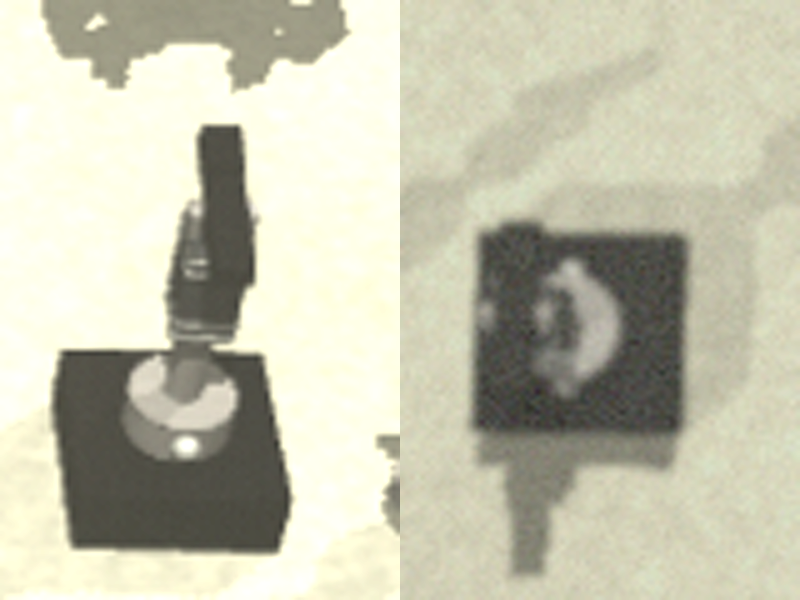

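The gauge is back in its stand, upright and fully home, with its head at (180,405) as at the start. Both plungers show out (a plunger tip at (186,446); both in the top view), and the rocker is in its original locked pose. I'll hand it in.

```bash
python3 -c "
from h import *
print(workorder.job_done())"
```

```text
the job is handed in; nothing more can be done
None
```

The gauge took the wide bush's bore, was locked there, and is back in its stand, upright and fully home. The job was handed in at about 37 s of the 72 s allowed; no verdict came back, so success rests on my own force readings and the last pictures.

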